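# Reload the kit rack in reverse order

## Task

Move the four plumbing parts (nipple, union nut, thread cap, tape spool) from the aluminium supply rack to the empty plywood kit rack, in reverse order: the part that stood leftmost goes into the rightmost compartment, and so on, so that the leftmost compartment gets the part that stood rightmost. Stand each part in the middle of its own compartment, the same way up as it stood before, and leave all four released and at rest.

Things in the scene. Friction and masses are not known exactly. Their poses are not given: they have to be found in the camera images.
- supply_rack: Full rack: bare aluminium board 80 deep, 310 long, deck 14 mm above the work surface, 5 mm thick end cheeks 17 mm above the deck, open front and back. Four places at y = +111, +37, -37, -111 mm, x = 0, each with a black pad and a part. Fixed, left or right of the kit rack. Origin: centre, at work surface height; y along the row to the robot's left (yaw under 0.2 rad), x away from the robot, z up.
- kit_rack: Empty rack: plywood board, otherwise the same (80 x 310, deck at 14 mm, same cheeks). Three aluminium ribs, 3 thick, 7 mm high, at y = +74, 0, -74 mm part it into four compartments with centres at y = +111, +37, -37, -111 mm, x = 0. Fixed. Origin: centre, at work surface height; y along the row to the robot's left (yaw under 0.2 rad), x away from the robot, z up.
- nipple: Brass double nipple standing on end, 40 mm tall, threaded ends 20 mm across, in the middle a hexagon (about 15 to 25 mm above its foot) 23 mm across the flats and 26 mm across the corners; grip the hexagon. Origin: centre of its foot; z up along its axis, x square to a pair of flats.
- nut: Chrome hexagonal union nut lying flat, 12 mm high, 29 mm across the flats, 32 mm across the corners. Origin: centre of its underside; z up, x square to a pair of flats.
- cap: Round red plastic thread cap, 22 mm diameter, 14 mm high, closed end up. Origin: centre of its underside; z up.
- spool: Low round spool of white thread-sealing tape with two blue flanges, lying flat, 53 mm diameter, 16 mm high; a short loose tail of tape sticks out on its +x side (to be ignored). Origin: on its underside, 5 mm to +x (towards the tail) from the spool's axis, which so lies at x = -5 mm, y = 0; z up.
- pad_nipple: Square black rubber pad, 34 mm, 3 mm thick, fixed on the supply rack's deck under the nipple; it stays there when the nipple is taken and so shows where the nipple stood. Origin: centre of its underside; axes parallel to the supply rack's.
- pad_nut: Square black rubber pad, 46 mm, 3 mm thick, fixed on the supply rack's deck under the nut; it stays there when the nut is taken and so shows where the nut stood. Origin: centre of its underside; axes parallel to the supply rack's.
- pad_cap: Round black rubber pad, 34 mm across, 3 mm thick, fixed on the supply rack's deck under the cap; it stays there when the cap is taken and so shows where the cap stood. Origin: centre of its underside; axes parallel to the supply rack's.
- pad_spool: Round black rubber pad, 60 mm across, 3 mm thick, fixed on the supply rack's deck under the spool; it stays there when the spool is taken and so shows where the spool stood. Origin: centre of its underside; axes parallel to the supply rack's.

How it is judged:
At the end, for the whole second after the job is handed in: Each part stands upright (0.12 rad) on the kit rack's deck (4 mm), in the compartment that mirrors its starting place (start at y = +111 mm: compartment at y = -111 mm, and so on), its origin within 15 mm of the centre along the row and 17 mm across it, at rest and released (((y of pad_nipple in the frame of supply_rack between 0.091 and 0.131 m and y of nipple in the frame of kit_rack between -0.126 and -0.096 m) or (y of pad_nipple in the frame of supply_rack between 0.017 and 0.057 m and y of nipple in the frame of kit_rack between -0.052 and -0.022 m) or (y of pad_nipple in the frame of supply_rack between -0.057 and -0.017 m and y of nipple in the frame of kit_rack between 0.022 and 0.052 m) or (y of pad_nipple in the frame of supply_rack between -0.131 and -0.091 m and y of nipple in the frame of kit_rack between 0.096 and 0.126 m)) and x of nipple in the frame of kit_rack between -0.017 and 0.017 m and z of nipple in the frame of kit_rack between 0.01 and 0.018 m and angle between each of nipple, nut, cap, spool's own z axis and vertical below 0.12 rad and linear speed of each of nipple, nut, cap, spool below 0.02 m/s and contact force between each of nipple, nut, cap, spool and the fingers below 0.05 N and ((y of pad_nut in the frame of supply_rack between 0.091 and 0.131 m and y of nut in the frame of kit_rack between -0.126 and -0.096 m) or (y of pad_nut in the frame of supply_rack between 0.017 and 0.057 m and y of nut in the frame of kit_rack between -0.052 and -0.022 m) or (y of pad_nut in the frame of supply_rack between -0.057 and -0.017 m and y of nut in the frame of kit_rack between 0.022 and 0.052 m) or (y of pad_nut in the frame of supply_rack between -0.131 and -0.091 m and y of nut in the frame of kit_rack between 0.096 and 0.126 m)) and x of nut in the frame of kit_rack between -0.017 and 0.017 m and z of nut in the frame of kit_rack between 0.01 and 0.018 m and ((y of pad_cap in the frame of supply_rack between 0.091 and 0.131 m and y of cap in the frame of kit_rack between -0.126 and -0.096 m) or (y of pad_cap in the frame of supply_rack between 0.017 and 0.057 m and y of cap in the frame of kit_rack between -0.052 and -0.022 m) or (y of pad_cap in the frame of supply_rack between -0.057 and -0.017 m and y of cap in the frame of kit_rack between 0.022 and 0.052 m) or (y of pad_cap in the frame of supply_rack between -0.131 and -0.091 m and y of cap in the frame of kit_rack between 0.096 and 0.126 m)) and x of cap in the frame of kit_rack between -0.017 and 0.017 m and z of cap in the frame of kit_rack between 0.01 and 0.018 m and ((y of pad_spool in the frame of supply_rack between 0.091 and 0.131 m and y of spool in the frame of kit_rack between -0.126 and -0.096 m) or (y of pad_spool in the frame of supply_rack between 0.017 and 0.057 m and y of spool in the frame of kit_rack between -0.052 and -0.022 m) or (y of pad_spool in the frame of supply_rack between -0.057 and -0.017 m and y of spool in the frame of kit_rack between 0.022 and 0.052 m) or (y of pad_spool in the frame of supply_rack between -0.131 and -0.091 m and y of spool in the frame of kit_rack between 0.096 and 0.126 m)) and x of spool in the frame of kit_rack between -0.017 and 0.017 m and z of spool in the frame of kit_rack between 0.01 and 0.018 m); the robot touches nothing.
It also fails if it takes over 99 s, if anything falls off the work surface, if the arm or the gripper's body presses on something with over 40 N, if the wrist force passes 120 N, or if a joint passes its speed limit or range.

## Robot

A 6-joint arm with a two-finger parallel gripper is mounted at the origin on a cart in front of the work surface, level with it; the furniture and walls round the work are solid. World frame = base frame: x ahead of the robot, y to its left, z up, the work surface at z = 0. Lengths are in m, angles in rad, forces in N, time in s.
With the tool pointing down it reaches from about 0.375 to 0.9 m from the base axis. Payload 3.1 kg.
Tool frame: the origin (TCP) lies between the finger pads; the fingertips stand robot.tip_extent ahead of it and the grasp point (between the pads) lies 3 mm ahead of it (robot.tip_extent is the distance from the TCP to the fingertips, in m); z points along the fingers, x is the direction in which the jaws open and shut, and the axes are right-handed (so a half turn about z gives the same grasp; the last joint's range is limited). The gripper opens to 87 mm and grips with 3 to 60 N. Pads are 19 mm wide; open, the fingers measure 117 mm over their backs; the gripper's body (75 mm by 190 mm) begins 51 mm behind the grasp point.
Start: joints at [-1.331, 0.527, 1.433, -0, 1.181, -0.178], TCP at [0.254, -0.571, 0.245] pointing down, gripper open.
Joint ranges: [-3.08, 3.08], [-0.75, 2.2], [0.22, 2.44], [-1.43, 4.57], [0, 2.65], [-2.85, 2.85]. Speed limits (rad/s): [2.79, 2.79, 3.14, 3.14, 3.14, 3.14].

## Interface

Orientations are given as a unit quaternion [x, y, z, w].
In Python, from rig import robot, cams gives the robot as it stands.
- The arm moves only by the tool carry_out, never from a script. Its argument "steps" is a list of rows, each a list of 3 entries, a list of its own where there are three numbers: the shift along the world's x, y, z in cm, then the turn about the world's z in degrees, then the closure, from 0 (fully open) to 1 (shut). In form: [[[dx, dy, dz], spin, fingers], ...]. A call has 1 to 10 rows; each row shifts and turns the pose as measured when the row begins; what a row does not reach is not made up. A row lasts 1/10 s, in which the tool goes at most 50 mm and 8.59 degrees, less where a joint would pass 70% of its speed; a pose out of reach is approached as far as the arm can. A call with a gripper value outside its range is refused whole. The fingers move at their own pace and stop on an object; "squeeze" is the grip in N (left out, the last holds). Time passes only in rows, so rows that do not move let the fingers close. It gives the time, the measured TCP pose, the force and the opening at its end, in the units of the state.
- robot.get_obs(): the state, without advancing time (a new reading comes with each control period).
- cams.camera(name): name is "scene" or "top" or "wrist"; returns a dict with "pixels" (420x560x3 uint8, red, green, blue), "fx", "fy", "cx", "cy" (pixels), "eye" and "rotation" of the camera in the world. Camera axes: x right, y up, looking along -z (the intrinsics and any distortion apply to the point x, -y, -z); pixel columns grow to the right and rows downward; lengths in m; the calibration is good to about 2 mm. The wrist camera is an equidistant fisheye: a pixel r from the principal point sees the ray r / f radians off the axis. A picture is of the moment at which its call begins. There is no depth.
- robot.hand_in(): hands the job in, once; it reports no verdict.
The state is a dict: "time": time; "q": joint angles; "joint_velocities": joint speeds; "joint_torque": joint torques, N m; "position": TCP position; "tool_rot": TCP orientation; "ft_force": force on the tool from outside, world axes, zero at the start; "moment": the same for the moment, N m; "grip_width": finger opening in m.
Only numpy, scipy, OpenCV 4.12 (cv2) and the standard library are available. Lean on these libraries where they do the work, as an engineer would, in place of code of your own. Each camera call takes 0.05 s, during which the arm holds its last target. There are 200 camera calls.

## Working session

There is one attempt and no reset: what is moved stays moved. The work goes in short steps, Python scripts to look and compute and a tool call to move; the robot and the scene stay as the last step left them, time stands still between calls to the robot, and variables do not carry over. Pictures are saved under pics/ and viewed, about 12 in all and at most 16, crops included, and the job is handed in when it is done.

Besides the shell and the picture viewer there is one more tool, called after "Emit:" in YAML: its name, and indented under it one key for each argument. carry_out: Moves the arm, as the interface text tells. Its arguments: {"type":"object","properties":{"steps":{"type":"array"},"squeeze":{"type":"number"}},"required":["steps"]}

```bash
mkdir -p pics; ls
python3 - <<'E'
from rig import robot,cams
import cv2
print(robot.get_obs(), robot.tip_extent)
for n in ("top","scene"):
    c=cams.camera(n); cv2.imwrite(f"pics/{n}0.png",c["pixels"][:,:,::-1]); print(n,{k:v for k,v in c.items() if k!="pixels"})
E
```

```text
pics
{'time': 0.0, 'q': array([-1.33047817e+00,  5.28484928e-01,  1.43390377e+00, -2.91819157e-06,
        1.18138543e+00, -1.78461670e-01]), 'joint_velocities': array([ 3.05342049e-04,  1.70290526e-03,  2.26958050e-03,  6.52130995e-04,
       -7.26738793e-04,  1.28004541e-05]), 'joint_torque': array([ 9.17746693e-04, -4.40039241e+01, -1.76590562e+01,  6.33442705e-02,
        5.82565984e-02, -1.71708280e-04]), 'position': array([ 0.25403613, -0.57029341,  0.24355959]), 'tool_rot': array([ 8.38643358e-01, -5.44679840e-01, -7.95674760e-04, -7.46067136e-04]), 'ft_force': array([-0.39943305,  0.24704238,  0.52948052]), 'moment': array([ 0.01219872, -0.03505664, -0.01637746]), 'grip_width': 0.08680112544427963} 0.022
top {'fx': 478.46472853947506, 'fy': 478.46472853947506, 'cx': 278.9166331641841, 'cy': 205.79036520263665, 'eye': array([0.33891029, 0.01268424, 1.20202343]), 'rotation': array([ 0.06153468, -0.06570777, -0.69801307,  0.71040391])}
scene {'fx': 442.5071956028922, 'fy': 442.5071956028922, 'cx': 280.13092204874727, 'cy': 207.15241623229466, 'eye': array([0.08644957, 0.7713659 , 0.97412815]), 'rotation': array([-0.10782069,  0.37197976,  0.8872199 , -0.25069226])}
```

View pics/top0.png

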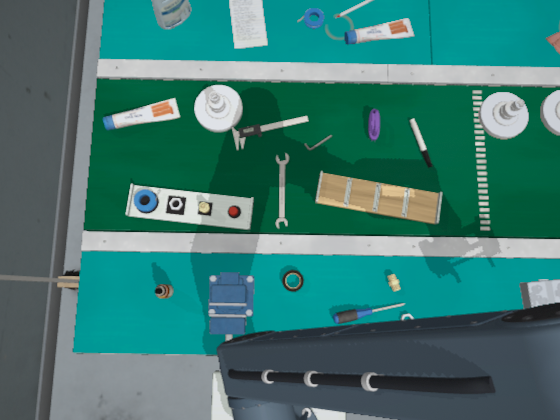

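View pics/scene0.png

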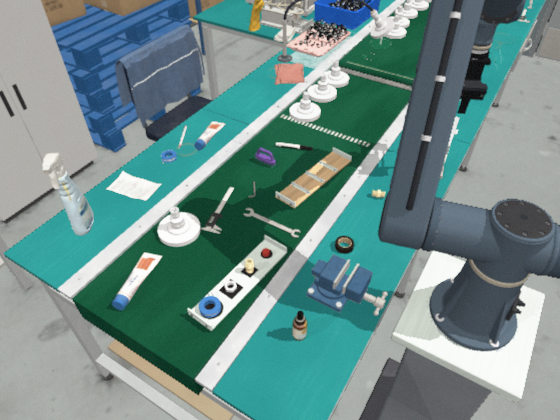

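The top view shows the supply rack at left (px 127–252, 185–228), holding from left: spool (146,200), nut (176,204), nipple (205,208), cap (234,212). The kit rack is at right (317–441, 173–222). The scene view agrees, with a vise in front of the supply rack.

```bash
cat > h.py <<'E'
import numpy as np, cv2
from scipy.spatial.transform import Rotation as R
from rig import robot,cams
def rays(c,uv,fish=False):
    uv=np.atleast_2d(uv).astype(float); x=(uv[:,0]-c["cx"])/c["fx"]; y=(uv[:,1]-c["cy"])/c["fy"]
    if fish:
        r=np.hypot(x,y); k=np.where(r>1e-9,np.sin(r)/np.maximum(r,1e-9),1); d=np.c_[x*k,-y*k,-np.cos(r)]
    else: d=np.c_[x,-y,-np.ones_like(x)]
    return R.from_quat(c["rotation"]).apply(d)
def onplane(c,uv,z,fish=False):
    d=rays(c,uv,fish); t=(z-c["eye"][2])/d[:,2]; return (c["eye"]+t[:,None]*d)[:,:2]
def blobs(m,amin):
    n,l,s,ce=cv2.connectedComponentsWithStats(m.astype(np.uint8)); 
    return [(ce[i],s[i],l==i) for i in range(1,n) if s[i,4]>=amin]
def yaw():
    x=R.from_quat(robot.get_obs()["tool_rot"]).as_matrix()[:,0]; return np.degrees(np.arctan2(x[1],x[0]))
E
python3 - <<'E'
from h import *
c=cams.camera("top"); p=c["pixels"]; hsv=cv2.cvtColor(p,cv2.COLOR_RGB2HSV); H,S,V=[hsv[...,i].astype(int) for i in range(3)]
print(yaw())
roi=np.zeros(H.shape,bool); roi[165:232,110:450]=1
left=np.zeros_like(roi); left[:,110:260]=1
right=np.zeros_like(roi); right[:,300:450]=1
# board masks = not green; drop thin things
m={}
ng=roi&~((H>60)&(H<95)&(S>90))&(V>60)
for n,sd in (("supply",left),("kit",right)):
    mm=cv2.morphologyEx((ng&sd).astype(np.uint8),cv2.MORPH_CLOSE,np.ones((15,15)))
    mm=cv2.morphologyEx(mm,cv2.MORPH_OPEN,np.ones((9,9)))
    b=max(blobs(mm,200),key=lambda b:b[1][4]); 
    cn=cv2.findContours(b[2].astype(np.uint8),cv2.RETR_EXTERNAL,cv2.CHAIN_APPROX_NONE)[0][0][:,0]
    w=onplane(c,cn,0.017)
    r=cv2.minAreaRect((w*1000).astype(np.float32)); print(n,r, b[1])
for n,mk,z in (("spool",(H>98)&(H<125)&(S>120)&(V>60),.033),("cap",((H<8)|(H>172))&(S>130)&(V>60),.031)):
    for ce,s,_ in blobs(mk&roi&left,20): print(n,ce,s,onplane(c,ce,z))
cv2.imwrite("pics/top_crop.png",cv2.resize(p[165:240,110:450,::-1],None,fx=2.35,fy=2.35,interpolation=cv2.INTER_CUBIC))
for n,uv,z in (("nut",(176,204),.029),("nipple",(205,208),.057)): print(n,onplane(c,uv,z))
E
```

```text
-66.00227464070447
supply ((548.3086547851562, 232.459716796875), (316.5326843261719, 83.43696594238281), 84.8774642944336) [ 126  185  127   44 4049]
kit ((579.9026489257812, -243.48388671875), (316.2099304199219, 84.29254150390625), 81.22842407226562) [ 316  173  126   51 3989]
spool [145.14893617 200.55319149] [134 190  23  22 329] [[0.55906982 0.33992642]]
cap [232.95714286 210.94285714] [229 207   9   9  70] [[0.53721228 0.12135986]]
nut [[0.55249989 0.26382587]]
nipple [[0.53881959 0.18700619]]
```

View pics/top_crop.png

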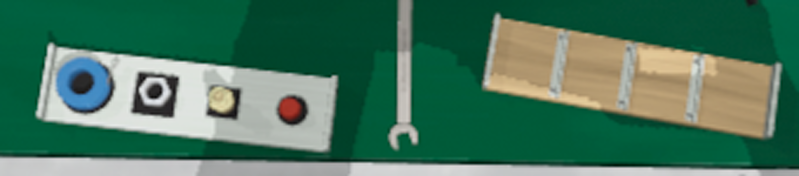

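The crop confirms the order (spool, nut, nipple, cap from the left), so spool → −111, nut → −37, nipple → +37 and cap → +111. Next I'll move over the supply rack for a wrist look.

Emit:
carry_out:
  steps:
    - [[1.7, 4.5, 0], 7.5, 0]
    - [[1.7, 4.5, 0], 7.5, 0]
    - [[1.7, 4.5, 0], 7.5, 0]
    - [[1.7, 4.5, 0], 7.5, 0]
    - [[1.7, 4.5, 0], 7.5, 0]
    - [[1.7, 4.5, 0], 7.5, 0]
    - [[1.7, 4.5, 0], 7.5, 0]
    - [[1.7, 4.5, 0], 7.5, 0]
    - [[1.7, 4.5, 0], 0, 0]
    - [[1.7, 4.5, 0], 0, 0]
  squeeze: 15

```text
time: 1.15
position: [0.4243, -0.1108, 0.2418]
tool_rot: [0.999, -0.037, 0.002, 0.0]
ft_force: [0.8, 0.5, -0.0]
grip_width: 0.0871
```

Emit:
carry_out:
  steps:
    - [[1.7, 4.5, 0], 0, 0]
    - [[1.7, 4.5, 0], 0, 0]
    - [[1.7, 4.5, 0], 0, 0]
    - [[1.7, 4.5, 0], 0, 0]
    - [[1.7, 4.5, 0], 0, 0]
    - [[1.7, 4.5, 0], 0, 0]
    - [[1.7, 4.5, 0], 0, 0]
    - [[0, 0, 0], 0, 0]
    - [[0, 0, 0], 0, 0]

```text
time: 2.05
position: [0.5458, 0.2243, 0.2407]
tool_rot: [0.999, -0.032, 0.003, 0.0]
ft_force: [-0.1, 0.5, -1.5]
grip_width: 0.0872
```

Run:
```python
from h import *
c=cams.camera("wrist"); cv2.imwrite("pics/w1.png",c["pixels"][:,:,::-1]); print({k:v for k,v in c.items() if k!="pixels"}); print(yaw(), robot.get_obs()["position"])
np.savez("w1.npz",**c)
```

```text
{'fx': 325.19226210127806, 'fy': 325.19226210127806, 'cx': 284.0595446503405, 'cy': 205.52367719220865, 'eye': array([0.55029653, 0.29667443, 0.38137294]), 'rotation': array([-0.13274852,  0.0018939 , -0.03248526,  0.99061544])}
-3.7758540557217923 [0.54590516 0.22408779 0.24080112]
```

View pics/w1.png

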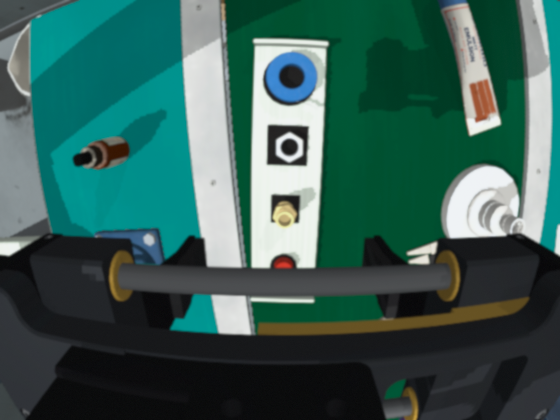

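The wrist view (up = world +y) shows the spool at (291,76), nut (290,147), nipple (285,212) and cap (284,263).

Run:
```python
from h import *
c=dict(np.load("w1.npz")); p=c["pixels"]; hsv=cv2.cvtColor(p,cv2.COLOR_RGB2HSV); H,S,V=[hsv[...,i].astype(int) for i in range(3)]
roi=np.zeros(H.shape,bool); roi[40:300,252:328]=1
for n,mk,z in (("spool",(H>98)&(H<125)&(S>120)&(V>60),.033),("cap",((H<8)|(H>172))&(S>130)&(V>60),.031),("pads",(V<60),.017),("brass",(H>12)&(H<35)&(S>70)&(V>90),.04)):
    for ce,s,b in blobs(mk&roi,40):
        cn=cv2.findContours(b.astype(np.uint8),cv2.RETR_EXTERNAL,cv2.CHAIN_APPROX_NONE)[0][0][:,0]
        r=cv2.minAreaRect((onplane(c,cn,z,True)*1000).astype(np.float32)); print(n,np.round(ce),s,np.round(r[0]),np.round(r[1]),round(r[2]))
# nut: bright inside pad box
sub=np.zeros_like(roi); sub[131:163,272:306]=1
b=max(blobs(sub&(V>90)&(S<90),30),key=lambda b:b[1][4])
cn=cv2.findContours(b[2].astype(np.uint8),cv2.RETR_EXTERNAL,cv2.CHAIN_APPROX_NONE)[0][0][:,0]
w=onplane(c,cn,.029,True)*1000; print("nut",b[1],cv2.minEnclosingCircle(w.astype(np.float32)),cv2.minAreaRect(w.astype(np.float32)))
cv2.imwrite("pics/w1c.png",cv2.resize(p[120:240,255:325,::-1],None,fx=5,fy=5,interpolation=cv2.INTER_CUBIC))
```

```text
spool [291.  77.] [ 265   53   52   50 1635] [562. 341.] [54. 53.] 41
cap [283. 263.] [274 257  20  12 200] [541. 131.] [15. 23.] 86
pads [291.  76.] [280  67  23  20 375] [563. 344.] [22. 24.] 87
pads [276.  97.] [265  83  31  21  61] [547. 322.] [ 9. 40.] 52
pads [285. 142.] [268 126  39  38 649] [554. 267.] [42. 42.] 84
pads [289. 147.] [282 140  15  14 167] [556. 265.] [15. 16.] 86
pads [287. 200.] [273 196  26  16 204] [547. 200.] [18. 29.] 86
pads [292. 267.] [252 255  76  17 214] [548. 123.] [22. 94.] 86
brass [284. 214.] [273 201  25  26 467] [546. 194.] [27. 27.] 49
nut [275 132  29  31 515] ((555.38525390625, 265.73809814453125), 16.98818016052246) ((555.3845825195312, 265.7317810058594), (32.78325271606445, 30.42033576965332), 86.3458480834961)
```

View pics/w1c.png

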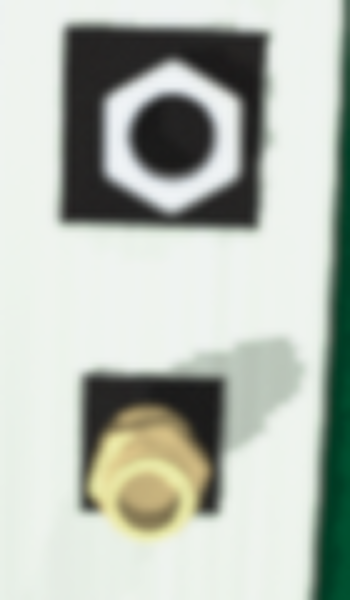

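Emit:
carry_out:
  steps:
    - [[-0.2, -2.6, -3.5], -1.2, 0.3]
    - [[-0.2, -2.6, -3.5], 0, 0.3]
    - [[-0.2, -2.6, -3.5], 0, 0.3]
    - [[-0.2, -2.4, -2.5], 0, 0.3]
    - [[0, 0, 0], 0, 0.3]
    - [[0, 0, 0], 0, 0.3]

```text
time: 2.7
position: [0.5357, 0.1121, 0.1101]
tool_rot: [0.999, -0.048, 0.005, -0.001]
ft_force: [0.6, -0.2, 0.1]
grip_width: 0.0615
```

Run:
```python
from h import *
c=cams.camera("wrist"); cv2.imwrite("pics/w2.png",c["pixels"][:,:,::-1]); print(c["eye"],yaw(), robot.get_obs()["position"])
np.savez("w2.npz",**c)
```

```text
[0.54184038 0.18406349 0.25101213] -5.482426768425627 [0.53568167 0.11230514 0.11029653]
```

View pics/w2.png

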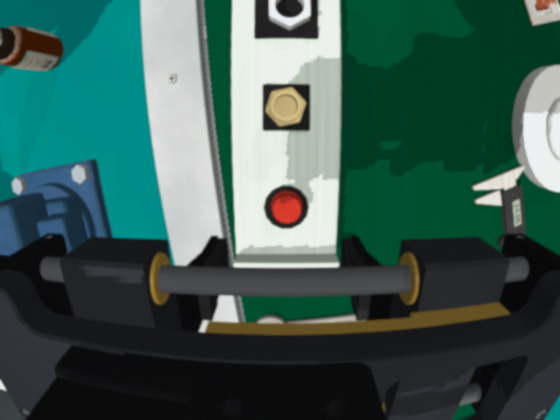

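Nipple at (286,106), cap (286,208), nut at the top edge.

Run:
```python
from h import *
c=dict(np.load("w2.npz")); p=c["pixels"]; hsv=cv2.cvtColor(p,cv2.COLOR_RGB2HSV); H,S,V=[hsv[...,i].astype(int) for i in range(3)]
roi=np.zeros(H.shape,bool); roi[40:240,240:335]=1
for n,mk,z in (("cap",((H<8)|(H>172))&(S>130)&(V>60),.031),("pads",(V<60),.017),("brass",(H>12)&(H<35)&(S>70)&(V>90),.042)):
    for ce,s,b in blobs(mk&roi,150):
        cn=cv2.findContours(b.astype(np.uint8),cv2.RETR_EXTERNAL,cv2.CHAIN_APPROX_NONE)[0][0][:,0]
        w=(onplane(c,cn,z,True)*1000).astype(np.float32)
        r=cv2.minAreaRect(w); print(n,np.round(ce),s,np.round(r[0]),np.round(r[1]),round(r[2]), cv2.minEnclosingCircle(w))
        if n=="brass":
            a=np.radians(np.arange(-30,30,3)); print([(int(np.degrees(t)),round(float(np.ptp(w@[np.cos(t),np.sin(t)])),1)) for t in a])
cv2.imwrite("pics/w2c.png",cv2.resize(p[76:136,256:316,::-1],None,fx=7,fy=7,interpolation=cv2.INTER_CUBIC))
```

```text
cap [286. 207.] [270 190  33  35 905] [539. 123.] [25. 22.] 85 ((539.3695678710938, 123.515625), 12.556474685668945)
pads [288. 108.] [264  85  45  45 668] [546. 193.] [32. 31.] 85 ((546.2861328125, 192.96722412109375), 21.817060470581055)
pads [285. 206.] [266 187  41  40 379] [539. 120.] [30. 30.] 84 ((539.197021484375, 119.80929565429688), 15.575477600097656)
brass [285. 106.] [ 265   87   42   40 1223] [545. 192.] [26. 24.] 66 ((545.3381958007812, 192.45819091796875), 13.364653587341309)
[(-29, 24.8), (-27, 24.4), (-24, 24.0), (-21, 24.4), (-18, 24.8), (-14, 25.2), (-12, 25.5), (-9, 25.8), (-6, 26.0), (-3, 26.2), (0, 26.4), (3, 26.5), (6, 26.5), (9, 26.5), (12, 26.4), (14, 26.2), (18, 25.9), (21, 25.6), (24, 25.4), (27, 25.2)]
```

View pics/w2c.png

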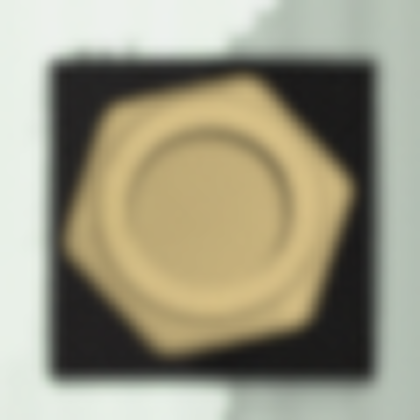

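Emit:
carry_out:
  steps:
    - [[0.3, 1.0, -2], 0, 0.3]
    - [[0, 0, 0], 0, 0.3]
    - [[0, 0, -2.0], 0, 0.3]
    - [[0, 0, 0], 0, 0.3]

```text
time: 3.15
position: [0.5427, 0.1238, 0.076]
tool_rot: [0.999, -0.047, 0.011, -0.001]
ft_force: [-1.5, -0.6, 0.6]
grip_width: 0.0609
```

Emit:
carry_out:
  steps:
    - [[0, 0, 0], 0, 0.3]
    - [[0, 0, 0], 0, 0.3]

```text
time: 3.35
position: [0.5442, 0.1245, 0.079]
tool_rot: [0.999, -0.046, 0.013, -0.002]
ft_force: [0.1, -0.2, 0.2]
grip_width: 0.0608
```

Emit:
carry_out:
  steps:
    - [[-0.5, -0.2, -1.7], 0, 0.3]

```text
time: 3.45
position: [0.5426, 0.1229, 0.065]
tool_rot: [0.999, -0.046, 0.018, -0.002]
ft_force: [0.3, 0.3, -0.3]
grip_width: 0.0612
```

Emit:
carry_out:
  steps:
    - [[0, 0, -1.5], 0, 0.3]

```text
time: 3.55
position: [0.5426, 0.1229, 0.051]
tool_rot: [0.999, -0.046, 0.018, -0.002]
ft_force: [0.1, 0.9, -0.2]
grip_width: 0.0608
```

Emit:
carry_out:
  steps:
    - [[0, 0, 0], 0, 0.3]

```text
time: 3.65
position: [0.5422, 0.1229, 0.0508]
tool_rot: [0.999, -0.046, 0.018, -0.002]
ft_force: [0.2, -0.0, -0.4]
grip_width: 0.061
```

Emit:
carry_out:
  steps:
    - [[-0.4, -0.1, -0.8], 0, 0.3]

```text
time: 3.75
position: [0.5402, 0.122, 0.0443]
tool_rot: [0.999, -0.046, 0.02, -0.002]
ft_force: [-1.1, 0.2, -0.5]
grip_width: 0.0611
```

Emit:
carry_out:
  steps:
    - [[0, 0, 0], 0, 0.85]
    - [[0, 0, 0], 0, 0.85]
    - [[0, 0, 0], 0, 0.85]
    - [[0, 0, 0], 0, 0.85]

```text
time: 4.15
position: [0.5399, 0.1219, 0.0455]
tool_rot: [0.999, -0.046, 0.02, -0.002]
ft_force: [-0.3, -0.3, 0.6]
grip_width: 0.0367
```

Emit:
carry_out:
  steps:
    - [[0, 0, -0.2], 0, 0.9]
    - [[0, 0, 0], 0, 0.9]
    - [[0, 0, 0], 0, 0.9]
    - [[0, 0, 0], 0, 0.9]

```text
time: 4.55
position: [0.5403, 0.122, 0.0438]
tool_rot: [0.999, -0.046, 0.021, -0.002]
ft_force: [0.3, 0.7, 0.4]
grip_width: 0.0196
```

Emit:
carry_out:
  steps:
    - [[0, 0, 2], 0, 0.9]
    - [[0, 0, 3], 0, 0.9]
    - [[0, 0, 3], 0, 0.9]
    - [[0, 0, 0], 0, 0.9]

```text
time: 4.95
position: [0.539, 0.1219, 0.1247]
tool_rot: [0.999, -0.046, 0.019, -0.002]
ft_force: [-0.2, 0.4, -0.8]
grip_width: 0.0198
```

Run:
```python
from h import *
c=cams.camera("wrist"); cv2.imwrite("pics/w3.png",c["pixels"][:,:,::-1]); print(c["eye"],yaw(), robot.get_obs()["position"],robot.get_obs()["grip_width"])
```

```text
[0.5408844  0.19377764 0.26565094] -5.250832288183883 [0.53770488 0.12175832 0.12303274] 0.01975086340714994
```

View pics/w3.png

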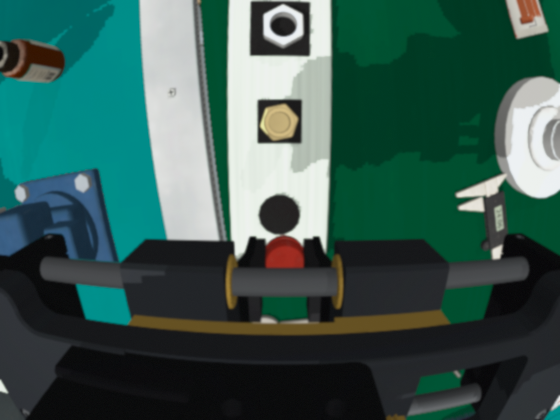

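The cap is lifted: it sits between the jaws at (284,250) and its pad is empty at (279,214). Carrying it to the kit rack.

Emit:
carry_out:
  steps:
    - [[1.0, -4.3, 2.0], 0, 0.9]
    - [[1.0, -4.3, 1], 0, 0.9]
    - [[1.0, -4.3, 0], -1, 0.9]
    - [[1.0, -4.3, 0], -1, 0.9]
    - [[1.0, -4.3, 0], -1.0, 0.9]
    - [[0.7, -3.5, 0], 0, 0.9]
    - [[0, 0, 0], 0, 0.9]
    - [[0, 0, 0], 0, 0.9]

```text
time: 5.8
position: [0.5894, -0.1357, 0.1436]
tool_rot: [0.997, -0.071, 0.009, -0.003]
ft_force: [-0.1, 0.6, -0.4]
grip_width: 0.0198
```

Run:
```python
from h import *
c=cams.camera("wrist"); cv2.imwrite("pics/w4.png",c["pixels"][:,:,::-1]); print(c["eye"],yaw(), robot.get_obs()["position"],robot.get_obs()["grip_width"])
np.savez("w4.npz",**c)
```

```text
[ 0.59763498 -0.06464414  0.28476848] -8.107514222345486 [ 0.58957553 -0.13569537  0.14362582] 0.019702735022988752
```

View pics/w4.png

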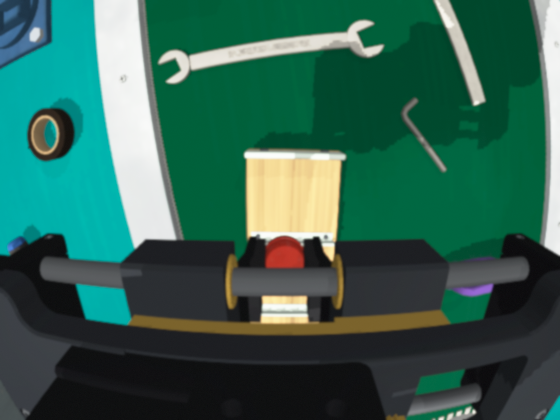

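The kit's left cheek runs from (246,155) to (345,156) and its first rib lies at row ≈ 237; the cap is held at (284,250).

Run:
```python
from h import *
c=dict(np.load("w4.npz")); p=c["pixels"]; hsv=cv2.cvtColor(p,cv2.COLOR_RGB2HSV); H,S,V=[hsv[...,i].astype(int) for i in range(3)]
wood=(H>10)&(H<35)&(S>40)&(V>80); wood[232:]=0; wood[:,:230]=0; wood[:,350:]=0
b=max(blobs(wood,100),key=lambda b:b[1][4])[2]
L=[];Rr=[]
for r in range(170,228,4):
    x=np.where(b[r])[0]; L.append((x[0],r)); Rr.append((x[-1]+1,r))
for e in (L,Rr):
    w=onplane(c,e,.014,True); f=np.polyfit(w[:,1],w[:,0],1); print("edge slope deg",np.degrees(np.arctan(f[0])),"x at y=-134",np.polyval(f,-.134),"x at y=-110",np.polyval(f,-.110))
print("cheek top ends",onplane(c,[(246,152.5),(345,153)],.031,True)*1000,"rib top",onplane(c,[(250,237),(332,237)],.021,True)*1000)
```

```text
edge slope deg 9.426688711309788 x at y=-134 0.5591151265102187 x at y=-110 0.5630997873594381
edge slope deg 9.229850966417818 x at y=-134 0.6410819233183037 x at y=-110 0.644981908151177
cheek top ends [[568.95881918 -84.98355893]
 [646.21497637 -96.29387786]] rib top [[ 558.94180491 -158.07039476]
 [ 629.48624616 -168.7531881 ]]
```

Emit:
carry_out:
  steps:
    - [[0.5, 0.1, -4], 0, 0.9]
    - [[0.5, 0.1, -3], 0, 0.9]
    - [[0, 0, 0], 0, 0.9]
    - [[0, 0, 0], 0, 0.9]

```text
time: 6.25
position: [0.5981, -0.1278, 0.0714]
tool_rot: [0.998, -0.068, 0.008, -0.004]
ft_force: [0.2, -0.4, 0.9]
grip_width: 0.0195
```

Emit:
carry_out:
  steps:
    - [[0.1, -0.6, -1.9], 0, 0.9]

```text
time: 6.35
position: [0.6005, -0.1327, 0.0549]
tool_rot: [0.998, -0.067, 0.01, -0.003]
ft_force: [0.8, -0.5, 0.2]
grip_width: 0.0199
```

Emit:
carry_out:
  steps:
    - [[0, 0, 0], 0, 0.9]

```text
time: 6.45
position: [0.5994, -0.1319, 0.0544]
tool_rot: [0.998, -0.066, 0.008, -0.003]
ft_force: [-1.0, 0.2, -0.2]
grip_width: 0.0197
```

Emit:
carry_out:
  steps:
    - [[0, -0.2, -1.2], 0, 0.9]
    - [[0, 0, 0], 0, 0.9]

```text
time: 6.65
position: [0.6004, -0.1334, 0.0446]
tool_rot: [0.998, -0.066, 0.01, -0.003]
ft_force: [-0.4, -0.7, -0.0]
grip_width: 0.0198
```

Emit:
carry_out:
  steps:
    - [[0, 0, -0.3], 0, 0.9]

```text
time: 6.75
position: [0.6013, -0.1335, 0.0428]
tool_rot: [0.998, -0.066, 0.011, -0.003]
ft_force: [0.6, 0.3, -0.4]
grip_width: 0.02
```

Emit:
carry_out:
  steps:
    - [[0, 0, 0], 0, 0.9]

```text
time: 6.85
position: [0.6011, -0.1334, 0.043]
tool_rot: [0.998, -0.066, 0.011, -0.003]
ft_force: [-0.1, 0.3, 0.0]
grip_width: 0.0196
```

Emit:
carry_out:
  steps:
    - [[-0.1, 0, -0.2], 0, 0.9]
    - [[0, 0, 0], 0, 0.6]
    - [[0, 0, 0], 0, 0.6]
    - [[0, 0, 0], 0, 0.5]

```text
time: 7.25
position: [0.6006, -0.1336, 0.0419]
tool_rot: [0.998, -0.066, 0.012, -0.002]
ft_force: [-0.2, 0.3, -0.3]
grip_width: 0.0356
```

Emit:
carry_out:
  steps:
    - [[0, 0, 2], 0, 0.5]
    - [[0, 0, 4], 0, 0.4]
    - [[0, 0, 4], 0, 0.3]
    - [[0, 0, 0], 0, 0.3]

```text
time: 7.65
position: [0.5993, -0.1333, 0.1434]
tool_rot: [0.998, -0.066, 0.01, -0.003]
ft_force: [-0.1, 0.1, -0.7]
grip_width: 0.0577
```

Emit:
carry_out:
  steps:
    - [[-0.7, 4.2, 0], -4, 0.3]
    - [[-0.7, 4.2, 0], -4, 0.3]
    - [[-0.7, 4.2, 0], -4, 0.3]
    - [[-0.7, 4.2, 0], -4, 0.3]
    - [[-0.7, 4.2, 0], 0, 0.3]
    - [[-0.7, 4.2, 0], 0, 0.3]
    - [[-0.7, 4.2, 0], 0, 0.3]
    - [[-0.2, 2.5, -1], 0, 0.3]
    - [[0, 0, 0], 0, 0.3]
    - [[0, 0, 0], 0, 0.3]

```text
time: 8.65
position: [0.5452, 0.1938, 0.1319]
tool_rot: [0.977, -0.212, 0.013, 0.001]
ft_force: [0.8, 0.7, -0.2]
grip_width: 0.0608
```

Run:
```python
from h import *
print(yaw(), robot.get_obs()["position"])
c=cams.camera("wrist"); p=c["pixels"]; hsv=cv2.cvtColor(p,cv2.COLOR_RGB2HSV); H,S,V=[hsv[...,i].astype(int) for i in range(3)]
cv2.imwrite("pics/w5.png",p[:,:,::-1])
```

```text
-24.49425999026412 [0.54524627 0.19380236 0.13191021]
```

Emit:
carry_out:
  steps:
    - [[0, 0, -4], 0, 0.3]
    - [[0, 0, -2.5], 0, 0.3]
    - [[0, 0, 0], 0, 0.3]

```text
time: 9.0
position: [0.5483, 0.1896, 0.0671]
tool_rot: [0.977, -0.215, 0.015, 0.0]
ft_force: [-0.6, 0.5, -0.3]
grip_width: 0.0608
```

Emit:
carry_out:
  steps:
    - [[-0.2, 0.4, -1.5], 0, 0.3]

```text
time: 9.1
position: [0.5486, 0.1921, 0.0536]
tool_rot: [0.976, -0.216, 0.017, -0.001]
ft_force: [-0.1, 0.3, 0.0]
grip_width: 0.061
```

Emit:
carry_out:
  steps:
    - [[0, 0, 0], 0, 0.3]

```text
time: 9.2
position: [0.5476, 0.1909, 0.0529]
tool_rot: [0.976, -0.217, 0.016, 0.0]
ft_force: [-0.1, 0.2, 0.7]
grip_width: 0.0611
```

Emit:
carry_out:
  steps:
    - [[-0.2, 0.3, -1.1], 0, 0.3]

```text
time: 9.3
position: [0.5483, 0.1931, 0.044]
tool_rot: [0.976, -0.218, 0.018, -0.001]
ft_force: [0.5, -0.3, 0.0]
grip_width: 0.061
```

Emit:
carry_out:
  steps:
    - [[0, 0, 0], 0, 0.5]
    - [[0, 0, 0], 0, 0.6]

```text
time: 9.5
position: [0.5484, 0.1926, 0.0443]
tool_rot: [0.976, -0.218, 0.018, -0.001]
ft_force: [0.1, 0.1, -0.2]
grip_width: 0.0516
```

Emit:
carry_out:
  steps:
    - [[-0.3, 0, -0.4], 0, 0.6]

```text
time: 9.6
position: [0.5465, 0.1926, 0.0413]
tool_rot: [0.976, -0.218, 0.02, -0.001]
ft_force: [0.3, -0.5, -0.1]
grip_width: 0.0441
```

Emit:
carry_out:
  steps:
    - [[0, 0, 0], 0, 0.9]
    - [[0, 0, 0], 0, 0.9]
    - [[0, 0, 0], 0, 0.9]
    - [[0, 0, 0], 0, 0.9]
    - [[0, 0, 0], 0, 0.9]
  squeeze: 25

```text
time: 10.1
position: [0.546, 0.1928, 0.0418]
tool_rot: [0.976, -0.218, 0.02, -0.001]
ft_force: [0.1, -0.1, -0.2]
grip_width: 0.0158
```

Run:
```python
from h import *
c=cams.camera("wrist"); cv2.imwrite("pics/w6.png",cv2.resize(c["pixels"][150:350,180:400,::-1],None,fx=3,fy=3)); print(c["eye"],yaw(), robot.get_obs()["grip_width"])
```

```text
[0.57169966 0.25938333 0.1831852 ] -25.18792304698618 0.015777401141031953
```

View pics/w6.png

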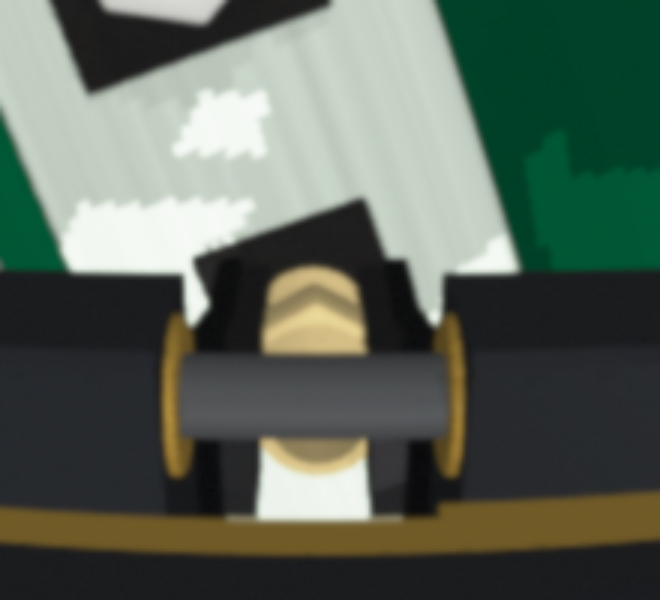

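The nipple is seen between the jaws, gripped on its flats with a hex corner facing the camera. Lifting.

Emit:
carry_out:
  steps:
    - [[0, 0, 2], 0, 0.9]
    - [[0, 0, 4], 0, 0.9]
    - [[0, 0, 4], 0, 0.9]
    - [[0, 0, 0], 0, 0.9]

```text
time: 10.55
position: [0.5444, 0.1925, 0.1428]
tool_rot: [0.976, -0.218, 0.017, -0.0]
ft_force: [-0.0, -0.1, -0.2]
grip_width: 0.0159
```

Run:
```python
from h import *
c=cams.camera("wrist"); p=c["pixels"][150:350,180:400]; cv2.imwrite("pics/w7.png",cv2.resize(p[:,:,::-1],None,fx=3,fy=3)); print(c["eye"],yaw(), robot.get_obs()["position"],robot.get_obs()["grip_width"])
hsv=cv2.cvtColor(p,cv2.COLOR_RGB2HSV); H,S,V=[hsv[...,i].astype(int) for i in range(3)]
print([(np.round(b[0]),b[1]) for b in blobs((H>12)&(H<35)&(S>70)&(V>90),40)])
```

```text
[0.57088476 0.25919152 0.28397188] -25.183699127357674 [0.54279957 0.19221047 0.14058101] 0.0157231293083803
[(array([104., 105.]), array([ 87,  90,  36,  29, 835], dtype=int32)), (array([ 57., 133.]), array([ 54, 106,   9,  53, 310], dtype=int32)), (array([151., 133.]), array([149, 106,   6,  53, 232], dtype=int32)), (array([105., 151.]), array([ 86, 146,  37,  12, 313], dtype=int32)), (array([119., 176.]), array([   0,  165,  220,   19, 2560], dtype=int32))]
```

Emit:
carry_out:
  steps:
    - [[0.5, -4.3, 0], 0, 0.9]
    - [[0.5, -4.3, 0], 0, 0.9]
    - [[0.5, -4.3, 0], 0, 0.9]
    - [[0.5, -4.3, 0], 0, 0.9]
    - [[0.5, -4.3, 0], 0, 0.9]
    - [[0.5, -4.3, 0], 0, 0.9]
    - [[0.5, -4.3, 0], 0, 0.9]
    - [[0.5, -4.3, 0], 0, 0.9]
    - [[0.5, -3.5, 0], 0, 0.9]
    - [[0, 0, 0], 0, 0.9]

```text
time: 11.6
position: [0.579, -0.1983, 0.1263]
tool_rot: [0.977, -0.215, 0.005, -0.0]
ft_force: [1.0, -0.1, -0.2]
grip_width: 0.0159
```

Emit:
carry_out:
  steps:
    - [[0, 0, 0], 0, 0.9]

```text
time: 11.7
position: [0.5776, -0.1984, 0.1244]
tool_rot: [0.976, -0.216, 0.003, -0.001]
ft_force: [-1.0, 0.6, -0.1]
grip_width: 0.0156
```

Run:
```python
from h import *
c=cams.camera("wrist"); p=c["pixels"]; cv2.imwrite("pics/w8.png",p[:,:,::-1]); np.savez("w8.npz",**c)
hsv=cv2.cvtColor(p,cv2.COLOR_RGB2HSV); H,S,V=[hsv[...,i].astype(int) for i in range(3)]
for b in blobs(((H<8)|(H>172))&(S>130)&(V>60),200): print(np.round(b[0]),b[1],onplane(c,b[0],.028,True)*1000)
```

```text
[275. 125.] [262 112  28  28 616] [[ 601.34425627 -133.84099892]]
```

View pics/w8.png

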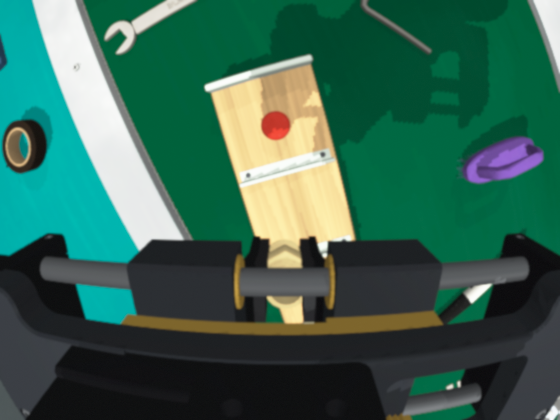

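The cap stands in the middle of its compartment at (275,125); rib 1 runs from (240,179) to (332,155).

Run:
```python
from h import *
c=dict(np.load("w8.npz")); print(onplane(c,[(240,179),(332,155),(286,167)],.021,True)*1000, onplane(c,[(208,88),(312,59)],.031,True)*1000)
```

```text
[[ 559.1613635  -159.41374716]
 [ 630.57789885 -172.24484723]
 [ 594.97456324 -166.05352789]] [[ 569.37213691  -87.69733205]
 [ 645.51505621 -101.01146533]]
```

Emit:
carry_out:
  steps:
    - [[0.6, -0.5, -3], 0, 0.9]
    - [[0.5, -0.4, -2], 0, 0.9]
    - [[0, 0, 0], 0, 0.9]

```text
time: 12.05
position: [0.5878, -0.2025, 0.0722]
tool_rot: [0.977, -0.214, 0.002, -0.002]
ft_force: [0.3, 0.8, -0.4]
grip_width: 0.0158
```

Emit:
carry_out:
  steps:
    - [[0, 0, 0], 0, 0.9]

```text
time: 12.15
position: [0.5872, -0.2006, 0.0718]
tool_rot: [0.977, -0.213, 0.0, -0.002]
ft_force: [-0.8, 0.0, -0.8]
grip_width: 0.0159
```

Emit:
carry_out:
  steps:
    - [[0.1, -0.6, -1.8], 0, 0.9]
    - [[0, 0, 0], 0, 0.9]

```text
time: 12.35
position: [0.5882, -0.2042, 0.0551]
tool_rot: [0.977, -0.211, 0.0, -0.002]
ft_force: [-0.0, 0.9, -0.4]
grip_width: 0.0159
```

Emit:
carry_out:
  steps:
    - [[0, 0, -0.8], 0, 0.9]

```text
time: 12.45
position: [0.5894, -0.2039, 0.049]
tool_rot: [0.977, -0.211, 0.002, -0.002]
ft_force: [0.4, 0.0, -0.4]
grip_width: 0.0156
```

Emit:
carry_out:
  steps:
    - [[-0.1, -0.3, -0.6], 0, 0.9]

```text
time: 12.55
position: [0.5883, -0.2061, 0.0434]
tool_rot: [0.978, -0.21, 0.002, -0.002]
ft_force: [-1.2, -0.2, -0.6]
grip_width: 0.0157
```

Emit:
carry_out:
  steps:
    - [[0, 0, -0.2], 0, 0.9]

```text
time: 12.65
position: [0.5882, -0.2061, 0.0415]
tool_rot: [0.978, -0.21, 0.002, -0.002]
ft_force: [-0.3, -0.9, -0.5]
grip_width: 0.0159
```

Emit:
carry_out:
  steps:
    - [[0, 0, 0], 0, 0.9]

```text
time: 12.75
position: [0.5881, -0.206, 0.0415]
tool_rot: [0.978, -0.21, 0.002, -0.002]
ft_force: [-0.2, -1.0, -1.0]
grip_width: 0.0159
```

Emit:
carry_out:
  steps:
    - [[0, 0, -0.2], 0, 0.9]

```text
time: 12.85
position: [0.5884, -0.2062, 0.04]
tool_rot: [0.978, -0.21, 0.003, -0.002]
ft_force: [0.0, 0.4, -0.6]
grip_width: 0.016
```

Emit:
carry_out:
  steps:
    - [[0, 0, -0.1], 0, 0.9]

```text
time: 12.95
position: [0.5884, -0.2062, 0.039]
tool_rot: [0.978, -0.21, 0.003, -0.002]
ft_force: [0.2, -0.2, -1.2]
grip_width: 0.0155
```

Emit:
carry_out:
  steps:
    - [[0, 0, 0], 0, 0.75]
    - [[0, 0, 0], 0, 0.65]
    - [[0, 0, 0], 0, 0.5]
    - [[0, 0, 0], 0, 0.5]
    - [[0, 0, 0], 0, 0.5]

```text
time: 13.45
position: [0.5889, -0.2066, 0.0396]
tool_rot: [0.978, -0.211, 0.003, -0.001]
ft_force: [0.5, 0.2, 0.5]
grip_width: 0.0418
```

Emit:
carry_out:
  steps:
    - [[0, 0, 2], 0, 0.5]
    - [[0, 0, 4], 0, 0.4]
    - [[0, 0, 4.5], 0, 0.3]
    - [[0, 0, 0], 0, 0.3]
  squeeze: 20

```text
time: 13.85
position: [0.5876, -0.2059, 0.1461]
tool_rot: [0.978, -0.211, 0.001, -0.002]
ft_force: [0.9, -0.2, -0.4]
grip_width: 0.0577
```

Emit:
carry_out:
  steps:
    - [[-0.3, 4.3, 0], 4, 0.3]
    - [[-0.3, 4.3, 0], 4, 0.3]
    - [[-0.3, 4.3, 0], 4, 0.3]
    - [[-0.3, 4.3, 0], 4, 0.3]
    - [[-0.3, 4.3, 0], 4, 0.3]
    - [[-0.3, 4.3, 0], 0, 0.3]
    - [[-0.3, 4.3, 0], 0, 0.3]
    - [[-0.3, 4.3, 0], 0, 0.3]
    - [[-0.3, 4.3, 0], 0, 0.3]
    - [[-0.3, 4.3, 0], 0, 0.3]

```text
time: 14.85
position: [0.5551, 0.231, 0.144]
tool_rot: [0.999, -0.037, 0.003, -0.001]
ft_force: [0.8, -0.2, 0.4]
grip_width: 0.0607
```

Emit:
carry_out:
  steps:
    - [[-0.3, 3.2, 0], 0, 0.3]
    - [[0, 0, 0], 0, 0.3]
    - [[0, 0, 0], 0, 0.3]

```text
time: 15.15
position: [0.5492, 0.2701, 0.142]
tool_rot: [0.999, -0.032, 0.002, -0.001]
ft_force: [0.4, 0.5, -0.3]
grip_width: 0.0608
```

Run:
```python
from h import *
c=cams.camera("wrist"); p=c["pixels"]; cv2.imwrite("pics/w9.png",p[:,:,::-1]); print(c["eye"],yaw(),robot.get_obs()["position"])
hsv=cv2.cvtColor(p,cv2.COLOR_RGB2HSV); H,S,V=[hsv[...,i].astype(int) for i in range(3)]
m=(H>98)&(H<125)&(S>120)&(V>60); m[:,:200]=0; m[:,380:]=0
for b in blobs(m,400):
    cn=cv2.findContours(b[2].astype(np.uint8),cv2.RETR_EXTERNAL,cv2.CHAIN_APPROX_NONE)[0][0][:,0]
    print(b[1],cv2.minEnclosingCircle((onplane(c,cn,.033,True)*1000).astype(np.float32)))
```

```text
[0.55379615 0.34220263 0.28284306] -3.7812134207992703 [0.54919184 0.26983494 0.14197862]
[ 258   85   71   70 3033] ((561.787353515625, 341.9852294921875), 27.160568237304688)
```

View pics/w9.png

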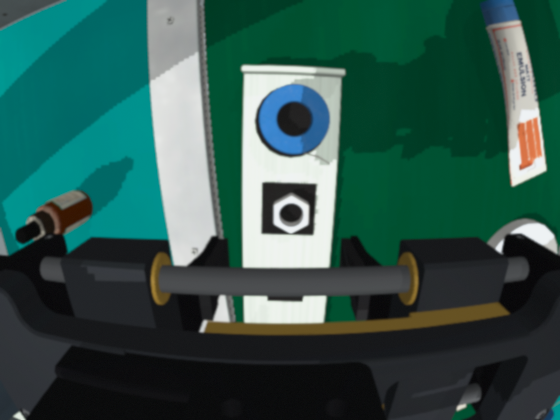

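Run:
```python
from h import *
c=cams.camera("wrist"); p=c["pixels"]; g=cv2.cvtColor(p,cv2.COLOR_RGB2GRAY)
s=np.zeros(g.shape,bool); s[184:232,264:314]=1
b=max(blobs(s&(g>100),100),key=lambda b:b[1][4] if b[1][2]<45 else 0)
cn=cv2.findContours(b[2].astype(np.uint8),cv2.RETR_EXTERNAL,cv2.CHAIN_APPROX_NONE)[0][0][:,0]
w=(onplane(c,cn,.029,True)*1000).astype(np.float32); print(b[1],cv2.minEnclosingCircle(w),cv2.minAreaRect(w))
```

```text
[273 193  37  39 829] ((555.4474487304688, 266.580078125), 16.902618408203125) ((555.6294555664062, 267.3310241699219), (32.242069244384766, 29.595245361328125), 86.07018280029297)
```

The wrist view shows the spool at (294,120) with its tail towards (325,157), and the nut at (291,213). The nut centre is at (555,267) mm with its flats square to the present yaw. Descending.

Emit:
carry_out:
  steps:
    - [[0.3, -0.1, -3.5], 0, 0.3]
    - [[0.2, -0.1, -2.5], 0, 0.3]
    - [[0, 0, 0], 0, 0.3]
    - [[0, 0, 0], 0, 0.3]

```text
time: 15.65
position: [0.5573, 0.2613, 0.0821]
tool_rot: [0.999, -0.037, 0.004, -0.001]
ft_force: [0.4, -0.2, 1.0]
grip_width: 0.0612
```

Emit:
carry_out:
  steps:
    - [[-0.2, 0.5, -2], 0, 0.3]
    - [[0, 0, 0], 0, 0.3]

```text
time: 15.85
position: [0.557, 0.2648, 0.0642]
tool_rot: [0.999, -0.039, 0.005, -0.001]
ft_force: [-0.5, -0.8, 0.0]
grip_width: 0.0609
```

Emit:
carry_out:
  steps:
    - [[0, 0, -1.2], 0, 0.3]
    - [[0, 0, 0], 0, 0.3]

```text
time: 16.05
position: [0.5588, 0.2644, 0.0542]
tool_rot: [0.999, -0.039, 0.007, -0.002]
ft_force: [0.5, 0.1, -0.4]
grip_width: 0.0608
```

Emit:
carry_out:
  steps:
    - [[-0.3, 0.3, -1.0], 0, 0.4]

```text
time: 16.15
position: [0.5581, 0.2675, 0.0459]
tool_rot: [0.999, -0.04, 0.01, -0.003]
ft_force: [0.7, -0.4, -0.1]
grip_width: 0.0577
```

Emit:
carry_out:
  steps:
    - [[0, 0, 0], 0, 0.5]

```text
time: 16.25
position: [0.5565, 0.2675, 0.0449]
tool_rot: [0.999, -0.04, 0.008, -0.002]
ft_force: [-0.8, -0.7, -0.4]
grip_width: 0.0515
```

Emit:
carry_out:
  steps:
    - [[-0.1, 0, -0.35], 0, 0.5]

```text
time: 16.35
position: [0.5564, 0.2678, 0.0419]
tool_rot: [0.999, -0.039, 0.009, -0.003]
ft_force: [0.6, 0.4, -0.5]
grip_width: 0.0465
```

Emit:
carry_out:
  steps:
    - [[0, 0, 0], 0, 0.8]
    - [[0, 0, 0], 0, 0.8]
    - [[0, 0, 0], 0, 0.8]
    - [[0, 0, 0], 0, 0.8]

```text
time: 16.75
position: [0.5557, 0.268, 0.0416]
tool_rot: [0.999, -0.039, 0.009, -0.002]
ft_force: [0.8, 0.4, -1.4]
grip_width: 0.0275
```

Emit:
carry_out:
  steps:
    - [[0, 0, 0], 0, 0.85]
    - [[0, 0, 2], 0, 0.85]
    - [[0, 0, 4], 0, 0.85]
    - [[0, 0, 4], 0, 0.85]
    - [[0, 0, 0], 0, 0.85]

```text
time: 17.25
position: [0.5543, 0.2674, 0.1429]
tool_rot: [0.999, -0.039, 0.007, -0.002]
ft_force: [1.7, 0.3, -0.8]
grip_width: 0.0276
```

Run:
```python
from h import *
c=cams.camera("wrist"); cv2.imwrite("pics/w10.png",c["pixels"][:,:,::-1]); print(yaw(), robot.get_obs()["position"],robot.get_obs()["grip_width"])
```

```text
-4.504330233048435 [0.55263866 0.26680895 0.14046119] 0.02751767728610896
```

View pics/w10.png

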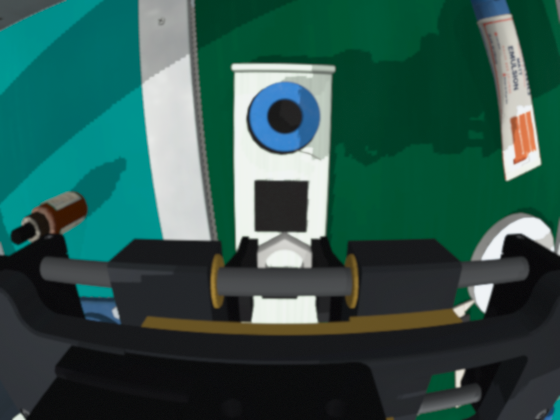

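The nut is lifted (seen in the jaws at (284,250)) and its pad is empty. Carrying it over.

Emit:
carry_out:
  steps:
    - [[0.3, -4.5, 0.1], -1, 0.85]
    - [[0.3, -4.5, 0.1], -1, 0.85]
    - [[0.3, -4.5, 0.1], -1, 0.85]
    - [[0.3, -4.5, 0.1], -1, 0.85]
    - [[0.3, -4.5, 0.1], 0, 0.85]
    - [[0.3, -4.5, 0.1], 0, 0.85]
    - [[0.3, -4.5, 0.1], 0, 0.85]
    - [[0.3, -4.5, 0.1], 0, 0.85]
    - [[0.3, -4.5, 0.1], 0, 0.85]
    - [[0.3, -4.5, 0.1], 0, 0.85]

```text
time: 18.3
position: [0.5716, -0.191, 0.1371]
tool_rot: [0.998, -0.07, -0.007, -0.004]
ft_force: [-0.1, -0.2, -1.8]
grip_width: 0.0279
```

Emit:
carry_out:
  steps:
    - [[0, -4.5, 0], 0, 0.85]
    - [[0, -3.5, 0], 0, 0.85]
    - [[0, 0, 0], 0, 0.85]
    - [[0, 0, 0], 0, 0.85]

```text
time: 18.7
position: [0.568, -0.2804, 0.1302]
tool_rot: [0.997, -0.074, -0.01, -0.005]
ft_force: [-0.7, 1.2, -0.8]
grip_width: 0.0279
```

Emit:
carry_out:
  steps:
    - [[0.5, 0.1, -3.5], 0, 0.85]
    - [[0.4, 0, -2.5], 0, 0.85]
    - [[0, 0, 0], 0, 0.85]
    - [[0, 0, 0], 0, 0.85]

```text
time: 19.1
position: [0.5753, -0.2736, 0.0665]
tool_rot: [0.997, -0.072, -0.013, -0.008]
ft_force: [0.7, 0.7, -1.1]
grip_width: 0.0278
```

Emit:
carry_out:
  steps:
    - [[0.1, -0.6, -1.5], 0, 0.85]
    - [[0, 0, 0], 0, 0.85]

```text
time: 19.3
position: [0.5769, -0.2786, 0.0521]
tool_rot: [0.997, -0.071, -0.012, -0.007]
ft_force: [-0.7, 0.6, -0.7]
grip_width: 0.0277
```

Emit:
carry_out:
  steps:
    - [[0, -0.1, -0.7], 0, 0.85]

```text
time: 19.4
position: [0.5779, -0.2801, 0.0462]
tool_rot: [0.997, -0.071, -0.011, -0.006]
ft_force: [0.7, -0.0, -0.9]
grip_width: 0.0274
```

Emit:
carry_out:
  steps:
    - [[0, 0, 0], 0, 0.85]

```text
time: 19.5
position: [0.5774, -0.28, 0.0456]
tool_rot: [0.997, -0.071, -0.012, -0.007]
ft_force: [-0.4, 0.3, -0.5]
grip_width: 0.0272
```

Emit:
carry_out:
  steps:
    - [[0, 0, -0.4], 0, 0.85]

```text
time: 19.6
position: [0.5781, -0.2805, 0.0424]
tool_rot: [0.997, -0.071, -0.011, -0.006]
ft_force: [-1.0, 0.1, -0.6]
grip_width: 0.0274
```

Emit:
carry_out:
  steps:
    - [[0, 0, -0.2], 0, 0.85]

```text
time: 19.7
position: [0.578, -0.2806, 0.0402]
tool_rot: [0.997, -0.071, -0.011, -0.006]
ft_force: [-1.0, -0.6, -0.2]
grip_width: 0.0277
```

Emit:
carry_out:
  steps:
    - [[0, 0, -0.1], 0, 0.85]
    - [[0, 0, 0], 0, 0.65]
    - [[0, 0, 0], 0, 0.55]
    - [[0, 0, 0], 0, 0.45]
    - [[0, 0, 0], 0, 0.45]

```text
time: 20.2
position: [0.5783, -0.281, 0.0398]
tool_rot: [0.997, -0.072, -0.01, -0.006]
ft_force: [1.2, -0.3, -0.6]
grip_width: 0.0446
```

Emit:
carry_out:
  steps:
    - [[0, 0, 2], 0, 0.4]
    - [[0, 0, 4], 0, 0.2]
    - [[0, 0, 4.5], 0, 0]
    - [[0, 0, 0], 0, 0]

```text
time: 20.6
position: [0.5773, -0.2803, 0.1466]
tool_rot: [0.997, -0.072, -0.012, -0.007]
ft_force: [0.5, -1.0, -0.8]
grip_width: 0.0687
```

Emit:
carry_out:
  steps:
    - [[-0.1, 4.4, 0.1], 1, 0]
    - [[-0.1, 4.4, 0.1], 1, 0]
    - [[-0.1, 4.4, 0.1], 1, 0]
    - [[-0.1, 4.4, 0.1], 0, 0]
    - [[-0.1, 4.4, 0.1], 0, 0]
    - [[-0.1, 4.4, 0], 0, 0]
    - [[-0.1, 4.4, 0], 0, 0]
    - [[-0.1, 4.4, 0], 0, 0]
    - [[-0.1, 4.4, 0], 0, 0]
    - [[-0.1, 4.4, 0], 0, 0]

```text
time: 21.6
position: [0.5653, 0.1668, 0.1508]
tool_rot: [0.999, -0.051, -0.009, -0.004]
ft_force: [0.7, -0.4, -0.3]
grip_width: 0.0869
```

Emit:
carry_out:
  steps:
    - [[-0.1, 4.4, 0], 0, 0]
    - [[-0.1, 4.4, 0], 0, 0]
    - [[-0.1, 4.4, 0], 0, 0]
    - [[0, 2.5, 0], 0, 0]
    - [[0, 0, 0], 0, 0]
    - [[0, 0, 0], 0, 0]

```text
time: 22.2
position: [0.5577, 0.3364, 0.1471]
tool_rot: [0.999, -0.046, -0.01, -0.003]
ft_force: [-0.4, 0.3, -1.2]
grip_width: 0.0872
```

Emit:
carry_out:
  steps:
    - [[0.2, 0.4, -3.5], 0, 0]
    - [[0.2, 0.4, -3], 0, 0]
    - [[0, 0, 0], 0, 0]
    - [[0, 0, 0], 0, 0]

```text
time: 22.6
position: [0.5628, 0.3393, 0.0813]
tool_rot: [0.999, -0.049, -0.01, -0.003]
ft_force: [-0.3, -0.8, 0.1]
grip_width: 0.0871
```

Emit:
carry_out:
  steps:
    - [[0, 0.3, -2], 0, 0]
    - [[0, 0, 0], 0, 0]

```text
time: 22.8
position: [0.5643, 0.3402, 0.0636]
tool_rot: [0.999, -0.05, -0.009, -0.003]
ft_force: [-0.4, -0.2, 0.0]
grip_width: 0.0868
```

Emit:
carry_out:
  steps:
    - [[0, 0.1, -1.2], 0, 0]
    - [[0, 0, 0], 0, 0]

```text
time: 23.0
position: [0.5662, 0.3406, 0.0541]
tool_rot: [0.999, -0.051, -0.007, -0.004]
ft_force: [-0.9, -0.2, 0.6]
grip_width: 0.0867
```

Emit:
carry_out:
  steps:
    - [[-0.5, 0.2, -0.9], 0, 0.1]

```text
time: 23.1
position: [0.5637, 0.343, 0.0471]
tool_rot: [0.999, -0.051, -0.004, -0.005]
ft_force: [0.8, -0.1, 0.5]
grip_width: 0.0837
```

Emit:
carry_out:
  steps:
    - [[0, 0, 0], 0, 0.15]

```text
time: 23.2
position: [0.5617, 0.3427, 0.0461]
tool_rot: [0.999, -0.051, -0.006, -0.004]
ft_force: [-0.6, -0.1, 0.3]
grip_width: 0.0782
```

Emit:
carry_out:
  steps:
    - [[0, 0, -0.45], 0, 0.2]

```text
time: 23.3
position: [0.5625, 0.3432, 0.0425]
tool_rot: [0.999, -0.051, -0.005, -0.005]
ft_force: [0.1, 0.9, 0.9]
grip_width: 0.0735
```

Emit:
carry_out:
  steps:
    - [[0, 0, 0], 0, 0.5]
    - [[0, 0, 0], 0, 0.5]
    - [[0, 0, 0], 0, 0.5]
    - [[0, 0, 0], 0, 0.5]
    - [[0, 0, 0], 0, 0.5]

```text
time: 23.8
position: [0.562, 0.3434, 0.0421]
tool_rot: [0.999, -0.05, -0.005, -0.005]
ft_force: [-0.4, -0.3, 0.9]
grip_width: 0.0508
```

Grip stopped at 51 mm, so the spool is held. Lifting.

Emit:
carry_out:
  steps:
    - [[0, 0, 0], 0, 0.6]
    - [[0, 0, 2], 0, 0.6]
    - [[0, 0, 4], 0, 0.6]
    - [[0, 0, 4], 0, 0.6]
    - [[0, 0, 0], 0, 0.6]

```text
time: 24.3
position: [0.5606, 0.3426, 0.1432]
tool_rot: [0.999, -0.051, -0.007, -0.004]
ft_force: [1.1, -0.8, -0.9]
grip_width: 0.0506
```

Run:
```python
from h import *
c=cams.camera("wrist"); cv2.imwrite("pics/w11.png",c["pixels"][:,:,::-1]); print(yaw(), robot.get_obs()["position"],robot.get_obs()["grip_width"])
```

```text
-5.80755802124749 [0.55902461 0.34186193 0.14060098] 0.050382265213750305
```

View pics/w11.png

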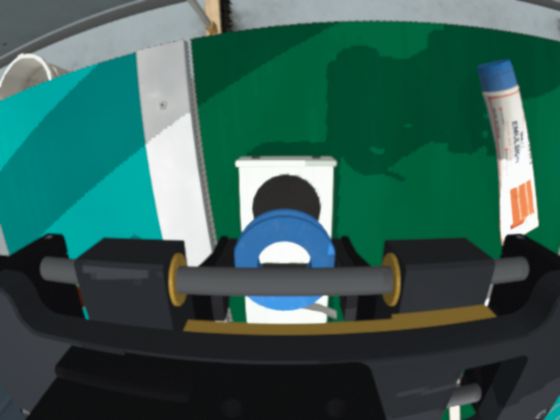

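The spool is lifted (blue at (284,258), tail at lower right) and its pad is empty. Carrying it over.

Emit:
carry_out:
  steps:
    - [[0.2, -4.5, 0.2], -1, 0.6]
    - [[0.2, -4.5, 0.2], -1, 0.6]
    - [[0.2, -4.5, 0.2], -1, 0.6]
    - [[0.2, -4.5, 0.2], 0, 0.6]
    - [[0.2, -4.5, 0.2], 0, 0.6]
    - [[0.2, -4.5, 0.2], 0, 0.6]
    - [[0.2, -4.5, 0.2], 0, 0.6]
    - [[0.2, -4.5, 0.2], 0, 0.6]
    - [[0.2, -4.5, 0.2], 0, 0.6]
    - [[0.2, -4.5, 0.2], 0, 0.6]

```text
time: 25.35
position: [0.5688, -0.1169, 0.1492]
tool_rot: [0.997, -0.072, -0.019, -0.004]
ft_force: [0.6, 0.9, -0.4]
grip_width: 0.0506
```

Emit:
carry_out:
  steps:
    - [[0, -4.5, 0], 0, 0.6]
    - [[0, -4.5, 0], 0, 0.6]
    - [[0, -4.5, 0], 0, 0.6]
    - [[0, -4.5, 0], 0, 0.6]
    - [[0, -4.2, 0], 0, 0.6]
    - [[0, 0, 0], 0, 0.6]
    - [[0, 0, 0], 0, 0.6]

```text
time: 26.05
position: [0.5616, -0.3532, 0.1382]
tool_rot: [0.997, -0.076, -0.025, -0.008]
ft_force: [0.1, 0.4, -0.4]
grip_width: 0.0507
```

Run:
```python
from h import *
c=cams.camera("wrist"); cv2.imwrite("pics/w12.png",c["pixels"][:,:,::-1]); np.savez("w12.npz",**c)
```

```text
(no output)
```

View pics/w12.png

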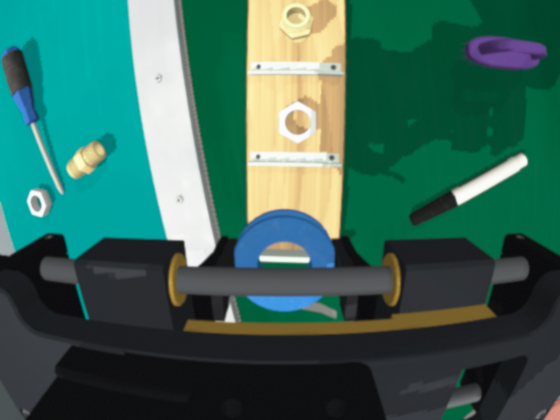

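Run:
```python
from h import *
c=dict(np.load("w12.npz"))
for n,uv,z in (("rib0",(295,68),.021),("rib-74",(293,158),.021),("nut",(297,122),.026),("nipple",(296,20),.05),("cheek",(284,258),.031)): print(n,onplane(c,uv,z,True)*1000)
print(onplane(c,[(248,190),(343,190)],.014,True)*1000)
```

```text
rib0 [[ 582.01973206 -240.10452734]]
rib-74 [[ 569.61444971 -311.12064751]]
nut [[ 577.06835255 -283.1906451 ]]
nipple [[ 588.05837636 -209.57848803]]
cheek [[ 550.55488033 -390.94436787]]
[[ 527.85627982 -332.94687182]
 [ 606.87034757 -344.17106203]]
```

The ribs are at (295,68) and (293,158), with the nut (297,122) and nipple (296,20) standing in their compartments. The nut is about 6 mm off centre, which is within the limit. Lowering the spool.

Emit:
carry_out:
  steps:
    - [[0.2, 0, -3.5], 0, 0.6]
    - [[0.2, 0, -3], 0, 0.6]
    - [[0, 0, 0], 0, 0.6]
    - [[0, 0, 0], 0, 0.6]

```text
time: 26.5
position: [0.5659, -0.3469, 0.0715]
tool_rot: [0.997, -0.073, -0.026, -0.008]
ft_force: [-0.2, -0.5, -0.3]
grip_width: 0.0506
```

Emit:
carry_out:
  steps:
    - [[-0.1, -0.1, -1.8], 0, 0.6]
    - [[0, 0, 0], 0, 0.6]

```text
time: 26.7
position: [0.566, -0.3462, 0.0557]
tool_rot: [0.997, -0.072, -0.025, -0.008]
ft_force: [0.4, 1.0, 0.4]
grip_width: 0.0503
```

Emit:
carry_out:
  steps:
    - [[-0.2, -0.1, -0.7], 0, 0.6]
    - [[0, 0, 0], 0, 0.6]

```text
time: 26.9
position: [0.5653, -0.3472, 0.0514]
tool_rot: [0.997, -0.071, -0.024, -0.007]
ft_force: [0.1, 0.5, 0.7]
grip_width: 0.0504
```

Emit:
carry_out:
  steps:
    - [[0, 0, -0.9], 0, 0.6]

```text
time: 27.0
position: [0.5669, -0.3483, 0.0446]
tool_rot: [0.997, -0.071, -0.022, -0.005]
ft_force: [0.5, -0.5, 0.6]
grip_width: 0.0504
```

Emit:
carry_out:
  steps:
    - [[-0.1, 0, -0.1], 0, 0.6]

```text
time: 27.1
position: [0.5654, -0.3479, 0.0429]
tool_rot: [0.997, -0.071, -0.022, -0.006]
ft_force: [0.9, 0.1, -0.1]
grip_width: 0.0507
```

Emit:
carry_out:
  steps:
    - [[0, 0, -0.2], 0, 0.6]

```text
time: 27.2
position: [0.5657, -0.3482, 0.0413]
tool_rot: [0.997, -0.071, -0.022, -0.005]
ft_force: [0.4, -0.2, -0.2]
grip_width: 0.0506
```

Emit:
carry_out:
  steps:
    - [[0, 0, -0.1], 0, 0.6]

```text
time: 27.3
position: [0.5655, -0.3482, 0.0401]
tool_rot: [0.997, -0.071, -0.022, -0.005]
ft_force: [-0.7, 0.1, -0.6]
grip_width: 0.0504
```

Emit:
carry_out:
  steps:
    - [[0, 0, -0.1], 0, 0.6]
    - [[0, 0, 0], 0, 0.35]
    - [[0, 0, 0], 0, 0.25]
    - [[0, 0, 0], 0, 0.15]
    - [[0, 0, 0], 0, 0.15]

```text
time: 27.8
position: [0.5658, -0.3488, 0.0397]
tool_rot: [0.997, -0.071, -0.021, -0.005]
ft_force: [-0.1, -0.2, -0.2]
grip_width: 0.0704
```

Emit:
carry_out:
  steps:
    - [[0, 0, 2], 0, 0.1]
    - [[0, 0, 4], 0, 0.1]
    - [[0, 0, 4], 0, 0]
    - [[0, -4, 3], 0, 0]
    - [[0, -4, 0], 0, 0]
    - [[0, -4, 0], 0, 0]
    - [[0, -3, 0], 0, 0]
    - [[0, 0, 0], 0, 0]
    - [[0, 0, 0], 0, 0]

```text
time: 28.7
position: [0.5637, -0.5007, 0.1745]
tool_rot: [0.997, -0.07, -0.023, -0.006]
ft_force: [0.6, 0.4, -0.5]
grip_width: 0.0871
```

Run:
```python
from h import *
c=cams.camera("wrist"); p=c["pixels"]; cv2.imwrite("pics/w13.png",p[:,:,::-1]); np.savez("w13.npz",**c); print(robot.get_obs()["position"])
hsv=cv2.cvtColor(p,cv2.COLOR_RGB2HSV); H,S,V=[hsv[...,i].astype(int) for i in range(3)]
m=(H>98)&(H<125)&(S>120)&(V>60); m[:,:200]=0; m[:,380:]=0; m[240:]=0
for b in blobs(m,400):
    cn=cv2.findContours(b[2].astype(np.uint8),cv2.RETR_EXTERNAL,cv2.CHAIN_APPROX_NONE)[0][0][:,0]
    print(b[1],cv2.minEnclosingCircle((onplane(c,cn,.030,True)*1000).astype(np.float32)))
```

```text
[ 0.56348683 -0.50073885  0.17445968]
[ 240    7   60   59 2055] ((566.14501953125, -350.1639709472656), 27.58885383605957)
```

View pics/w13.png

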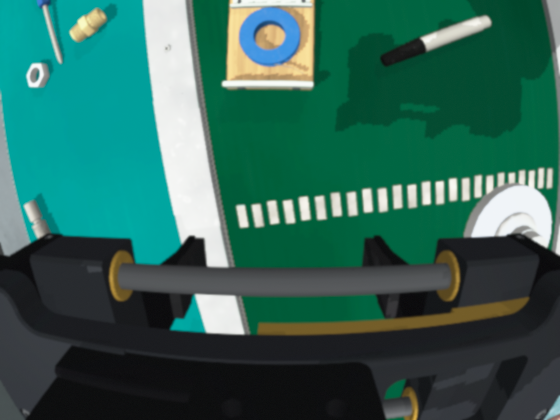

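The spool lies flat in the rightmost compartment at (270,36), clear of the rib and cheek. One last numeric check from the top camera, then hand in.

Run:
```python
from h import *
c=cams.camera("top"); p=c["pixels"]; hsv=cv2.cvtColor(p,cv2.COLOR_RGB2HSV); H,S,V=[hsv[...,i].astype(int) for i in range(3)]
roi=np.zeros(H.shape,bool); roi[165:232,305:450]=1
o=np.array([582,-242]);t=np.radians(-9.2);A=np.array([[np.cos(t),np.sin(t)],[-np.sin(t),np.cos(t)]])
for n,m,z in (("cap",((H<6)|(H>172))&(S>150),.028),("spool",(H>98)&(H<125)&(S>120)&(V>60),.030),("bright nut?",(S<25)&(V>190),.026)):
    for b in blobs(m&roi,25): w=onplane(c,b[0],z)[0]*1000; print(n,b[1],np.round(w),"kit xy",np.round(A@(w-o)))
print(robot.get_obs()["time"]); print(robot.hand_in())
```

```text
cap [331 185   8   8  47] [ 599. -132.] kit xy [ -1. 111.]
bright nut? [316 171   7  30  57] [606. -92.] kit xy [ -0. 152.]
bright nut? [344 178   8  28  92] [ 591. -163.] kit xy [-4. 79.]
bright nut? [373 186   7  25  80] [ 578. -235.] kit xy [-5.  6.]
28.8
the job is handed in; nothing more can be done
None
```

I moved all four parts to the kit rack in reverse order and handed the job in at 28.8 s. The result was not reported, so success rests on my own checks. In kit order from the left, the rack now holds cap (+111), nipple (+37), nut (−37) and spool (−111).

Last checks (limits are 15 mm along the row and 17 mm across it):

| Part | Offset from compartment centre | How it was checked |
|---|---|---|
| Cap | about 1 mm | final top view and a wrist view |
| Nipple | a few mm | wrist view taken before the spool was lowered |
| Nut | about 6–8 mm along the row, relative to the ribs | same wrist view |
| Spool | about 5 mm | wrist view after release; lying flat and clear of the rib and cheek |

- **Not confirmed at the end:** in the last top view only the cap could be measured. The spool was not found there, and the bright spots it picked up were the cheek and ribs, not the nut. The nipple and nut were not looked at again after the spool was placed.
- **Disagreement between views:** the cameras differed by 3–7 mm on where the ribs are.

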